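# Proof-load the rail clamp screw

### The arm

A 6-joint arm with a two-finger parallel gripper is mounted at the origin on the work surface. World frame = base frame: x ahead of the robot, y to its left, z up, the work surface at z = 0. Lengths are in mm, angles in rad, forces in N, time in s.
With the tool pointing down it reaches from about 300 to 875 mm from the base axis. Payload 4.2 kg.
Tool frame: the origin (TCP) lies midway between the tips of the shut fingers; the grasp point (between the pads) lies 19 mm behind it; z points along the fingers, y is the direction in which the jaws open and shut (so a half turn about z gives the same grasp; the last joint's range is limited). The gripper opens to 85 mm and grips with 20 to 120 N. Pads are 22 mm wide; open, the fingers measure 114 mm over their backs; the gripper's body (76 mm by 85 mm) begins 54 mm behind the grasp point. The pads swing forward as they close: fully open they stand 13 mm farther back than shut.
Start: joints at [1.279, 0.32, 1.565, -0, 1.257, -0.02], TCP at [154.369, 553.906, 231.338] pointing down, gripper open.
Joint ranges: [-3.11, 3.11], [-0.84, 2.01], [0.21, 2.61], [-1.34, 4.49], [0.05, 2.63], [-2.56, 2.56]. Speed limits (rad/s): [2.57, 2.57, 3.14, 3.14, 3.14, 3.14].

### API

Orientations are given as a unit quaternion [w, x, y, z].
In Python, from workcell import manip, vision gives the robot as it stands. The module is installed in compiled form; this text tells all that it offers.
- The arm moves only by the shell command python3 -m inch 'ROWS' [OPENING] [FORCE]. ROWS is JSON, a list of rows, each an object of numbers: "dx", "dy", "dz": the shift along the tool's x, y, z in m; "rx", "ry", "rz": the turn, a rotation vector about the tool's x, y, z in rad. In form: [{"dx": .., "dy": .., "dz": .., "rx": .., "ry": .., "rz": ..}, ...]. A call has exactly 5 rows; each row shifts and turns the pose as measured when the row begins, along the tool's axes as they then stand; what a row does not reach is not made up. A row lasts 1/8 s, in which the tool goes at most 62.5 mm and 10.7 degrees, less where a joint would pass 70% of its speed; a pose out of reach is approached as far as the arm can. A call is refused whole if a number of a shift passes 0.0625 or a number of a turn 0.188, either way. A call with a gripper value outside its range is refused whole. OPENING is the closure, from -1 (fully open) to 1 (shut), set as the call begins (- or left out, the last holds). The fingers move at their own pace and stop on an object; FORCE is the grip in N (left out, the last holds). Time passes only in rows, so rows that do not move let the fingers close, or fill a call up. It gives the time, the measured TCP pose, the force and the opening at its end, in the units of the state.
- manip.read_state(): the state, without advancing time (a new reading comes with each control period).
- vision.camera(name): name is "side" or "top" or "wrist"; returns the picture (384x512x3 uint8, blue, green, red); there is no depth.
- vision.calibration(name): a dict with "intrinsics" (3x3 intrinsics, pixels), "dist_coeffs" ([k1, k2, p1, p2, k3] as OpenCV has them; the pictures are not rectified), "R" (3x3) and "t" (3): a world point X has camera coordinates R X + t. Camera axes: x right, y down, z forward; pixel columns grow to the right and rows downward; lengths in mm; the calibration is good to about 2 mm. A picture is of the moment at which its call begins: read the wrist's pose just before it. calibration takes no time and is no camera call; for the wrist camera it gives the pose at the moment of the call.
- manip.sign_off(): hands the job in, once; it reports no verdict.
The state is a dict: "t": time; "joint_pos": joint angles; "dq": joint speeds; "tau": joint torques, N m; "tcp_pos": TCP position; "tool_rot": TCP orientation; "force": force on the tool from outside, world axes, zero at the start; "wrist_torque": the same for the moment, N m; "gripper_width": finger opening in mm.
Only numpy, scipy, OpenCV 4.12 (cv2) and the standard library are available. Lean on these libraries where they do the work, as an engineer would, in place of code of your own. Each camera call takes 0.05 s, during which the arm holds its last target.

### The job

Turn the rail clamp's handle clockwise (seen from above) by its knob until the screw comes up tight, then load it to about 1.2 N m (13 N square to the handle, at the knob) and keep that load on for a second and a half to prove that the screw holds. Never load it beyond 1.5 N m, or the thread gives way. Then take the load off, let go with the screw still home and not backed off, and leave the glassware and weight around it alone.

Things in the scene. Friction and masses are not known exactly. Their poses are not given: they have to be found in the camera images.
- clamp: Fixed grey clamp, 85 mm high, over an aluminium rail 380 mm long, 58 mm wide, 32 mm high at its end caps (along the clamp's y axis), with a fixed 66 mm high trolley on its -y end; the clamp's column is on its +x side. Origin on the bench under the vertical screw axis, z up. At home the handle points 160 degrees anticlockwise from the clamp's x axis; while loose, further anticlockwise.
- hub (a point): Point on the vertical screw axis at the height of the handle bar, 102 mm above the bench. Its x axis points along the unloaded handle, from the screw axis to the knob; z up. It turns with the screw. Tightening (clockwise from above) moves the knob towards this frame's -y.
- knob (a point): Grip point of the knob: a fixed upright black round post, 18 mm in diameter, on the outer end of the steel handle bar (10 mm wide), 90 mm from the screw axis. The point is 131 mm above the bench; the post's top is at 151 mm, the bar's at 106 mm. Nothing near is higher than the post. The bar is springy: under a sideways push the knob yields about 0.25 mm per newton and springs back.
- screw (a joint): Turn of the screw in its thread, rad. 0 = home (tight, hard stop); negative = not yet home, starts between -1.0 and -0.5; clockwise from above increases it. Until home it turns against a steady drag of about 0.3 N m (3 to 4 N at the knob) and stays where it is left.
- thread (a joint): How far the thread insert has been forced round, rad, clockwise positive. 0 = sound; it gives way only when the screw is loaded beyond about 1.75 N m (19 N at the knob).
- beaker_mid (a point): Bystander: centre (45 mm up) of a loose glass beaker, 70 mm wide, 90 mm high.
- weight_mid (a point): Bystander: centre (32 mm up) of a loose brass weight with a stem, 48 mm wide, 64 mm high.
- jar_mid (a point): Bystander: centre (42 mm up) of a loose brown glass jar, 54 mm wide, 85 mm high.

How it is judged (in metres and radians):
On the way, in this order (a step that is already met when the one before it is completed fails the run):
1. the screw is turned nearly home (value of joint screw above -0.12 rad).
2. the screw is home and loaded to between 0.95 and 1.6 N m (the knob flexed back 2.4 to 4 mm) for 1.2 s on end (y of knob in the frame of hub between -0.004 and -0.0024 m and value of joint screw above -0.03 rad), for 1.2 s.
At the end, for the whole second after the job is handed in: The screw is home (within 0.04 rad), the handle carries no load (flexed by less than 0.6 mm), the thread has not given way (under 0.04 rad), and the beaker, weight and jar are within 15 mm of where they stood (y of knob in the frame of hub between -0.0006 and 0.0006 m and value of joint screw above -0.04 rad and value of joint thread below 0.04 rad and distance of each of beaker_mid, weight_mid, jar_mid from where it was at the start of the episode below 0.015 m); the robot touches nothing.
It fails at once if the handle is loaded beyond 1.6 N m (knob flexed by more than 4 mm) clockwise (y of knob in the frame of hub below -0.004 m).
It fails at once if the thread is forced round (value of joint thread above 0.04 rad).
It fails at once if the beaker is moved more than 15 mm or tipped (distance of beaker_mid from where it was at the start of the episode above 0.015 m or angle between beaker_mid's own z axis and vertical above 0.3 rad).
It fails at once if the weight is moved more than 15 mm or tipped (distance of weight_mid from where it was at the start of the episode above 0.015 m or angle between weight_mid's own z axis and vertical above 0.3 rad).
It fails at once if the jar is moved more than 15 mm or tipped (distance of jar_mid from where it was at the start of the episode above 0.015 m or angle between jar_mid's own z axis and vertical above 0.3 rad).
It also fails if it takes over 67 s, if anything falls off the work surface, if the arm or the gripper's body presses on something with over 40 N, if the wrist force passes 120 N, or if a joint passes its speed limit or range.

## Working session

There is one attempt and no reset: what is moved stays moved. The work goes in short steps, Python scripts to look and compute and a shell command to move; the robot and the scene stay as the last step left them, time stands still between calls to the robot, and variables do not carry over. Pictures are saved under pics/ and viewed, and the job is handed in when it is done.

```bash
mkdir -p pics
python3 - <<'E'
from workcell import manip, vision
import cv2
print(manip.read_state())
for n in("top","side","wrist"):
    c=vision.calibration(n); print(n,c)
    cv2.imwrite(f"pics/{n}0.png",vision.camera(n))
E
```

```text
{'t': 0.0, 'joint_pos': array([ 1.27897945e+00,  3.20309942e-01,  1.56572771e+00,  2.39288443e-05,
        1.25740468e+00, -2.00022309e-02]), 'dq': array([ 0.00055609,  0.00089825, -0.00190965,  0.00144936,  0.00104385,
       -0.00131884]), 'tau': array([ 1.26348950e-03, -4.15539908e+01, -2.34157383e+01,  3.98064890e-05,
        8.18036642e-03,  1.00039273e-05]), 'tcp_pos': array([154.22524853, 553.41077824, 230.45300765]), 'tool_rot': array([-1.54848511e-04,  1.35492929e-01,  9.90777882e-01, -9.11857594e-04]), 'force': array([-1.05903701, -0.49608759,  0.445705  ]), 'wrist_torque': array([-0.01613937, -0.02716457, -0.02933307]), 'gripper_width': 85.34868874259632}
top {'intrinsics': array([[364.0734671 ,   0.        , 259.26327345],
       [  0.        , 364.0734671 , 189.23482581],
       [  0.        ,   0.        ,   1.        ]]), 'dist_coeffs': array([-0.011154,  0.      ,  0.      ,  0.      ,  0.      ]), 'R': array([[ 6.17074403e-03, -9.99980953e-01, -1.23287409e-04],
       [-9.97437141e-01, -6.14625796e-03, -7.12837511e-02],
       [ 7.12816356e-02,  5.62845222e-04, -9.97
[... 319 characters left out ...]
  0.        ]), 'R': array([[ 0.83198403, -0.55444036,  0.01996123],
       [-0.34993702, -0.55234944, -0.75660701],
       [ 0.43051904,  0.62249978, -0.65356513]]), 't': array([-460.08788188,  328.82368287,  472.99340121])}
wrist {'intrinsics': array([[288.13916759,   0.        , 248.43167828],
       [  0.        , 288.13916759, 189.68665648],
       [  0.        ,   0.        ,   1.        ]]), 'dist_coeffs': array([-0.02939589,  0.        ,  0.        ,  0.        ,  0.        ]), 'R': array([[ 0.26861967,  0.96324298, -0.00253856],
       [ 0.92558308, -0.25738591,  0.27757604],
       [ 0.26671978, -0.07691203, -0.96070032]]), 't': array([-574.17916978,  -36.48051512,  379.52971813])}
```

View pics/top0.png

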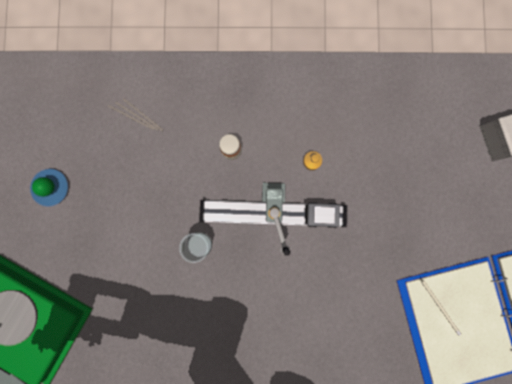

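View pics/side0.png

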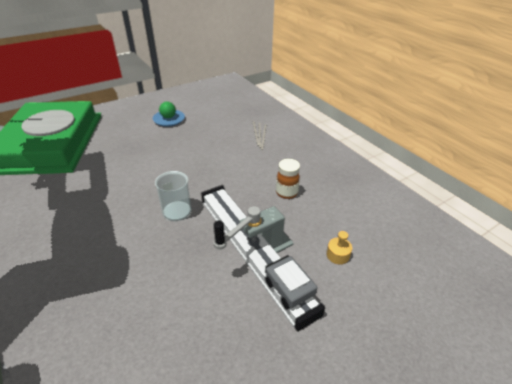

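View pics/wrist0.png

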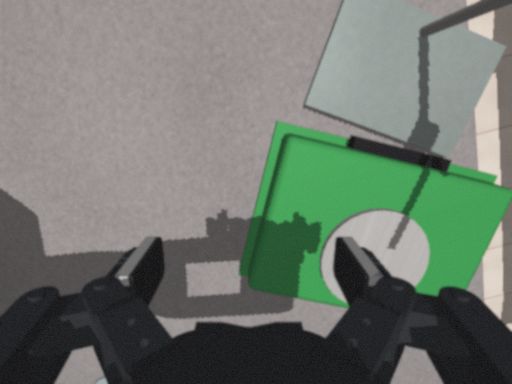

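The top view shows the clamp hub near px (274,212), the knob at (286,250), the beaker at (196,246), the jar at (229,145) and the weight at (313,160). The handle still has to turn clockwise, which moves the knob left in the image. Next I'll measure the positions.

```bash
cat > h.py <<'E'
import numpy as np, cv2
from workcell import manip, vision
def ray(n,uv,c=None):
    c=c or vision.calibration(n)
    p=cv2.undistortPoints(np.array([[uv]],float),c["intrinsics"],c["dist_coeffs"])[0,0]
    d=c["R"].T@np.array([p[0],p[1],1]); o=-c["R"].T@c["t"]; return o,d/np.linalg.norm(d)
def onz(n,uv,z,c=None):
    o,d=ray(n,uv,c); return (o+d*(z-o[2])/d[2])
def tri(n1,u1,n2,u2):
    o1,d1=ray(n1,u1);o2,d2=ray(n2,u2)
    s=np.linalg.lstsq(np.c_[d1,-d2],o2-o1,rcond=None)[0]
    a=o1+d1*s[0];b=o2+d2*s[1];return (a+b)/2,np.linalg.norm(a-b)
E
python3 - <<'E'
import cv2
t=cv2.imread("pics/top0.png")[150:275,180:360]
cv2.imwrite("pics/topz.png",cv2.resize(t,None,fx=4.4,fy=4.4,interpolation=cv2.INTER_CUBIC))
t=cv2.imread("pics/side0.png")[170:330,150:350]
cv2.imwrite("pics/sidez.png",cv2.resize(t,None,fx=3.7,fy=3.7,interpolation=cv2.INTER_CUBIC))
E
```

```text
(no output)
```

View pics/topz.png

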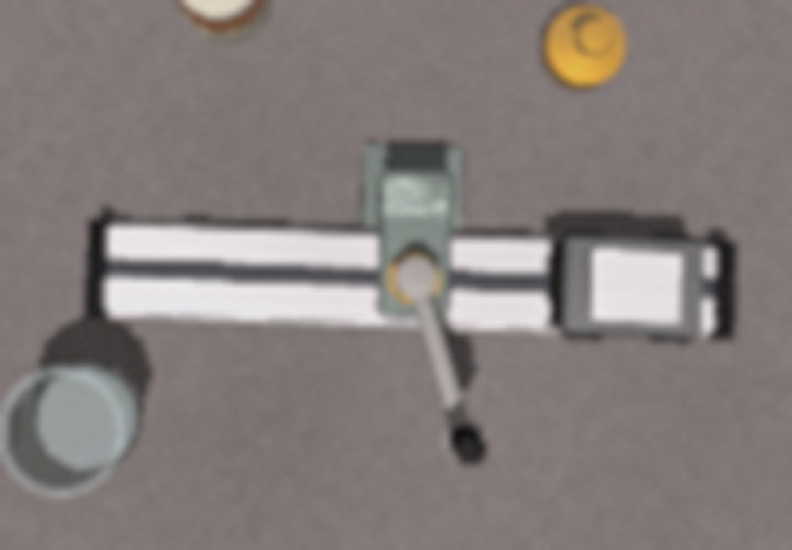

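View pics/sidez.png

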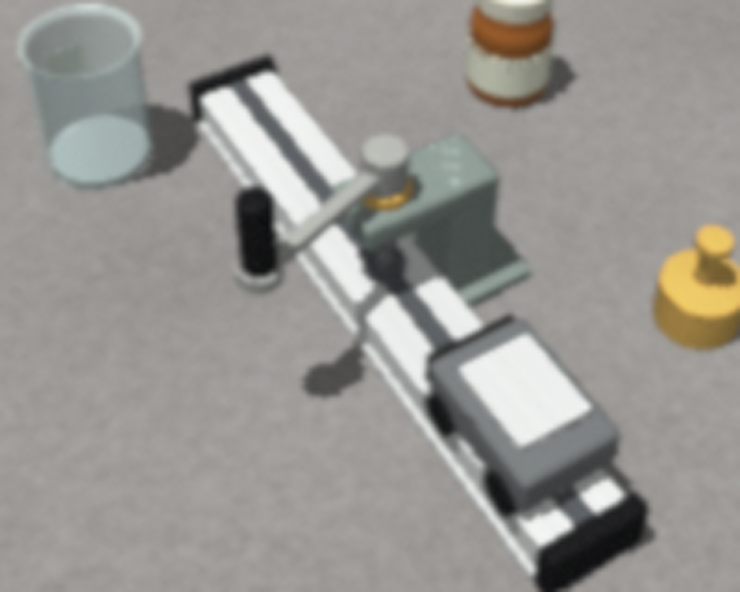

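Run:
```python
from h import *
np.set_printoptions(precision=1,suppress=True)
T=lambda x,y:(x/4.4+180-.4,y/4.4+150-.4)
S=lambda x,y:(x/3.7+150-.4,y/3.7+170-.4)
print("cam top",ray("top",(0,0))[0])
print("cap tri",tri("top",T(416,274),"side",S(384,148)))
print("knobtop tri",tri("top",T(470,447),"side",S(255,194)))
for z in(106,112,118):print("cap z",z,onz("top",T(416,274),z),onz("side",S(384,148),z))
kt=onz("top",T(470,447),151);print("knob top",kt,onz("side",S(255,194),151))
print("knob mid side z131",onz("side",S(256,234),131))
a=onz("top",T(98,267),32);b=onz("top",T(724,285),32)
d=a-b;print("caps",a,b,np.linalg.norm(d),"yaw of y axis-90 deg",np.degrees(np.arctan2(d[1],d[0]))-90)
print("beaker",onz("top",T(84,420),0), "jar",onz("top",(229,145),85),"weight",onz("top",T(590,40),64))
t=cv2.cvtColor(cv2.imread("pics/top0.png"),cv2.COLOR_BGR2GRAY)
m=(t[225:262,275:300]<45).astype(np.uint8);ys,xs=np.nonzero(m);print(xs.min()+275,xs.max()+275,ys.min()+225,ys.max()+225,xs.mean()+275,ys.mean()+225)
```

```text
cam top [549.1  61.1 966.3]
cap tri (array([556.7,  26.9, 116.5]), np.float64(1.038119543501526))
knobtop tri (array([470.6,   0.5, 153.8]), np.float64(0.9324226265753051))
cap z 106 [557.2  26.2 106. ] [562.3  36.3 106. ]
cap z 112 [557.2  26.4 112. ] [558.8  31.  112. ]
cap z 118 [557.1  26.7 118. ] [555.4  25.8 118. ]
knob top [469.9   0.5 151. ] [472.2   2.7 151. ]
knob mid side z131 [469.   -1.6 131. ]
caps [560.9 208.4  32. ] [ 552.6 -156.2   32. ] 364.67414734420447 yaw of y axis-90 deg -1.293560386896175
beaker [469.8 220.3   0. ] jar [720.2 136.4  85. ] weight [691. -74.  64.]
283 288 247 253 285.64285714285717 249.67857142857142
```

The hub is at about (557, 26.6). The knob is at about (470, 0.5), which puts the handle at 196.7° against a home angle of about 158.7°. I'll travel at height and close the jaws halfway.

```bash
python3 -m inch '[{"dx":-0.0377,"dy":-0.0373},{"dx":-0.0377,"dy":-0.0373},{"dx":-0.0377,"dy":-0.0373},{"dx":-0.0377,"dy":-0.0373},{"dx":-0.0377,"dy":-0.0373}]' 0 60
python3 -m inch '[{"dx":-0.0377,"dy":-0.0373,"rz":-0.1},{"dx":-0.0377,"dy":-0.0373,"rz":-0.1},{"dx":-0.0377,"dy":-0.0373,"rz":-0.1},{"dx":-0.03,"dy":-0.03,"rz":-0.1},{"dx":0,"dy":0}]'
python3 - <<'E'
from h import *
s=manip.read_state();print(s["tcp_pos"],s["joint_pos"],s["gripper_width"],s["force"])
E
```

```text
[154.24568757 553.54112838 230.67310862] [ 1.27901515e+00  3.20147526e-01  1.56540108e+00  1.54020719e-05
  1.25743046e+00 -1.99746288e-02] 85.2687735581915 [-0.33922793 -0.79340743 -0.36907854]validation failed for argument at $[0]...
validation failed for argument at $[0]...
```

```bash
python3 -m inch '[{"dx":-0.0377,"dy":-0.0373,"dz":0,"rx":0,"ry":0,"rz":0},{"dx":-0.0377,"dy":-0.0373,"dz":0,"rx":0,"ry":0,"rz":0},{"dx":-0.0377,"dy":-0.0373,"dz":0,"rx":0,"ry":0,"rz":0},{"dx":-0.0377,"dy":-0.0373,"dz":0,"rx":0,"ry":0,"rz":0},{"dx":-0.0377,"dy":-0.0373,"dz":0,"rx":0,"ry":0,"rz":0}]' 0 60
```

```text
t: 0.78
tcp_pos: [288.0, 319.5, 228.9]
tool_rot: [-0.0, 0.132, 0.991, -0.001]
force: [0.1, 0.1, 0.2]
gripper_width: 42.9
```

```bash
cat >> h.py <<'E'
from scipy.spatial.transform import Rotation as Ro
def rel(x,y,z,ang=None):
    s=manip.read_state(); q=s["tool_rot"]; R=Ro.from_quat([q[1],q[2],q[3],q[0]]).as_matrix()
    d=R.T@(np.array([x,y,z])-s["tcp_pos"]); a=np.degrees(np.arctan2(R[1,0],R[0,0]))%360
    tilt=R[:,2]
    print("t%.2f"%s["t"],"tcp",s["tcp_pos"].round(1),"ang",round(a,1),"zax",tilt.round(3),"d_tool",d.round(1),"rz",None if ang is None else round(np.radians(a-ang),3),"F",s["force"].round(1),"w",round(s["gripper_width"],1))
    return s,R
E
python3 -c "
from h import *
rel(470,0.5,225,196.7)"
```

```text
t0.78 tcp [288.  319.5 228.9] ang 164.8 zax [-0.    -0.003 -1.   ] d_tool [-259.1 -260.3    4.7] rz -0.556 F [0.1 0.1 0.2] w 42.9
```

```bash
python3 -m inch '[{"dx":-0.0377,"dy":-0.0377,"dz":0,"rx":0,"ry":0,"rz":0},{"dx":-0.0377,"dy":-0.0377,"dz":0,"rx":0,"ry":0,"rz":0},{"dx":-0.0377,"dy":-0.0377,"dz":0,"rx":0,"ry":0,"rz":0},{"dx":-0.0377,"dy":-0.0377,"dz":0,"rx":0,"ry":0,"rz":-0.1},{"dx":-0.0377,"dy":-0.0377,"dz":0,"rx":0,"ry":0,"rz":-0.1}]'
python3 -c "
from h import *
rel(470,0.5,225,196.7)"
```

```text
t: 1.4
tcp_pos: [427.8, 83.1, 229.5]
tool_rot: [0.001, 0.029, 1.0, -0.001]
force: [0.7, 0.7, 0.2]
gripper_width: 42.7
t1.40 tcp [427.8  83.1 229.5] ang 176.7 zax [ 0.001 -0.002 -1.   ] d_tool [-46.8 -80.    4.7] rz -0.349 F [0.7 0.7 0.2] w 42.7
```

```bash
python3 -m inch '[{"dx":-0.025,"dy":-0.042,"dz":0,"rx":0,"ry":0,"rz":0},{"dx":-0.022,"dy":-0.038,"dz":0,"rx":0,"ry":0,"rz":-0.0},{"dx":0,"dy":0,"dz":0,"rx":0,"ry":0,"rz":-0.12},{"dx":0,"dy":0,"dz":0,"rx":0,"ry":0,"rz":-0.12},{"dx":0,"dy":0,"dz":0,"rx":0,"ry":0,"rz":-0.11}]'
python3 - <<'E'
from h import *
rel(470,0.5,175,196.7)
for n in("top","side","wrist"):
    cv2.imwrite(f"pics/{n}1.png",vision.camera(n))
E
```

```text
t: 2.02
tcp_pos: [472.5, -6.7, 228.3]
tool_rot: [-0.0, -0.148, 0.989, -0.001]
force: [-0.8, -0.1, -0.5]
gripper_width: 42.8
t2.02 tcp [472.5  -6.7 228.3] ang 197.0 zax [-0.001 -0.002 -1.   ] d_tool [ 0.2  7.7 53.3] rz 0.005 F [-0.8 -0.1 -0.5] w 42.8
```

View pics/wrist1.png

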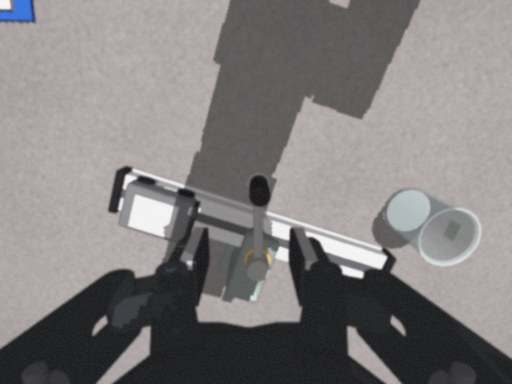

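View pics/side1.png

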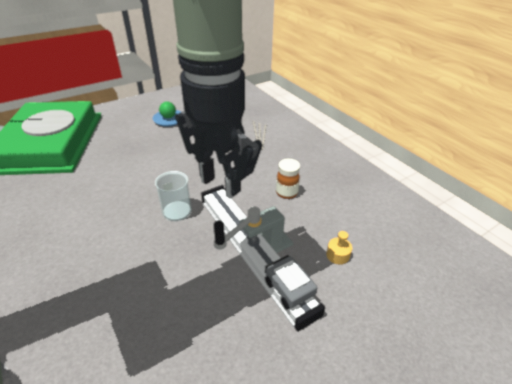

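The wrist view shows the handle in line with the tool's x axis. The knob is at px (259,190), right of the midline between the fingers. I'll cross-check its position.

Run:
```python
from h import *
im=cv2.imread("pics/wrist1.png")
g=cv2.cvtColor(im,cv2.COLOR_BGR2GRAY)[170:212,240:280]
n,l,st,ce=cv2.connectedComponentsWithStats((g<32).astype(np.uint8));print(st+[240,170,0,0,0],ce+[240,170])
for z in(151,131):print(z,onz("wrist",(259,182),z),onz("wrist",(259.5,190),z))
print("hub",onz("wrist",(257.5,268),116))
```

```text
[[ 240  170   40   42 1385]
 [ 251  177   18   28  294]
 [ 257  192    1    1    1]] [[259.59061372 190.5631769 ]
 [259.08163265 190.19727891]
 [257.         192.        ]]
151 [457.70147312  -2.31814793 151.        ] [4.63860879e+02 1.22590065e-02 1.51000000e+02]
131 [ 4.62453420e+02 -1.61272462e-01  1.31000000e+02] [469.172269     2.38079937 131.        ]
hub [551.38220071  26.43626042 116.        ]
```

```bash
python3 -m inch '[{"dx":0,"dy":0.0077,"dz":0.02,"rx":0,"ry":0,"rz":0},{"dx":0,"dy":0,"dz":0.02,"rx":0,"ry":0,"rz":0},{"dx":0,"dy":0,"dz":0.02,"rx":0,"ry":0,"rz":0},{"dx":0,"dy":0,"dz":0,"rx":0,"ry":0,"rz":0},{"dx":0,"dy":0,"dz":0,"rx":0,"ry":0,"rz":0}]'
python3 - <<'E'
from h import *
rel(470,0.5,112,196.7)
for n in("side","wrist"):
    cv2.imwrite(f"pics/{n}2.png",vision.camera(n))
E
```

```text
t: 2.8
tcp_pos: [470.8, 1.6, 167.9]
tool_rot: [0.001, -0.141, 0.99, -0.001]
force: [0.7, -1.0, 0.8]
gripper_width: 42.5
t2.80 tcp [470.8   1.6 167.9] ang 196.3 zax [ 0.002 -0.002 -1.   ] d_tool [ 1.1 -0.7 55.9] rz -0.008 F [ 0.7 -1.   0.8] w 42.5
```

View pics/wrist2.png

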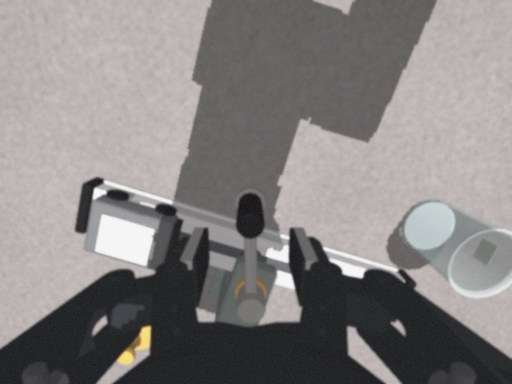

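View pics/side2.png

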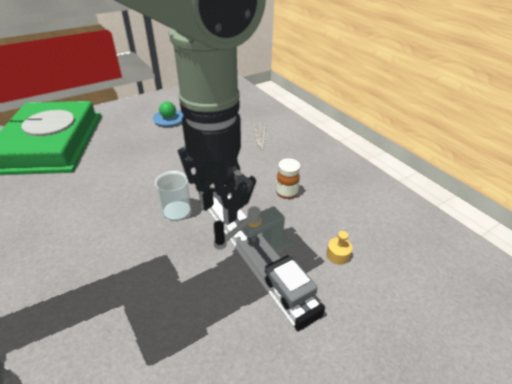

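```bash
python3 -m inch '[{"dx":0.001,"dy":0,"dz":0.014,"rx":0,"ry":0,"rz":0},{"dx":0,"dy":0,"dz":0.014,"rx":0,"ry":0,"rz":0},{"dx":0,"dy":0,"dz":0.014,"rx":0,"ry":0,"rz":0},{"dx":0,"dy":0,"dz":0.013,"rx":0,"ry":0,"rz":0},{"dx":0,"dy":0,"dz":0,"rx":0,"ry":0,"rz":0}]'
python3 - <<'E'
from h import *
rel(470,0.5,112,196.7)
for n in("side","wrist"):
    cv2.imwrite(f"pics/{n}3.png",vision.camera(n))
F=[manip.read_state()["force"]]
E
```

```text
t: 3.52
tcp_pos: [469.6, 1.0, 109.4]
tool_rot: [0.001, -0.141, 0.99, -0.001]
force: [0.0, -0.7, 0.4]
gripper_width: 42.8
t3.52 tcp [469.6   1.  109.4] ang 196.2 zax [ 0.002 -0.002 -1.   ] d_tool [-0.2 -0.6 -2.6] rz -0.008 F [ 0.  -0.7  0.4] w 42.8
```

View pics/wrist3.png

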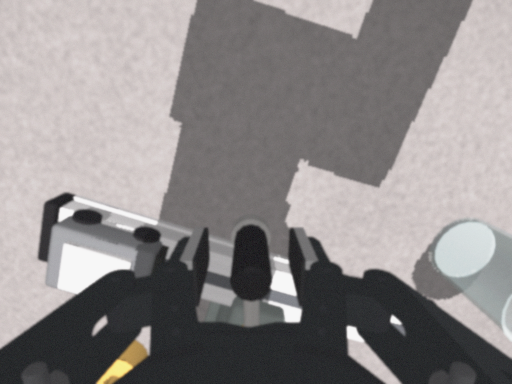

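View pics/side3.png

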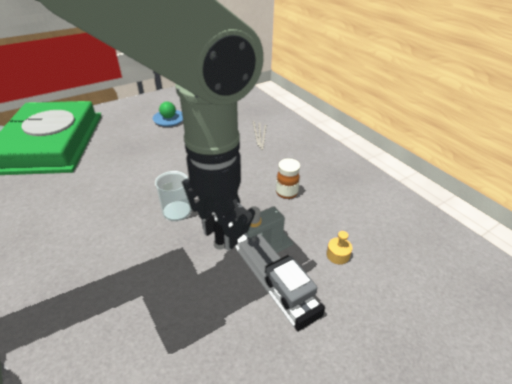

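The knob is centred between the pads. I'll narrow the jaws to cage it and raise the tool 3 mm.

```bash
python3 -m inch '[{"dx":0,"dy":0,"dz":-0.003,"rx":0,"ry":0,"rz":0},{"dx":0,"dy":0,"dz":0,"rx":0,"ry":0,"rz":0},{"dx":0,"dy":0,"dz":0,"rx":0,"ry":0,"rz":0},{"dx":0,"dy":0,"dz":0,"rx":0,"ry":0,"rz":0},{"dx":0,"dy":0,"dz":0,"rx":0,"ry":0,"rz":0}]' 0.4
python3 -c "
from h import *
rel(470,0.5,112,196.7)"
```

```text
t: 4.25
tcp_pos: [471.7, 1.0, 115.4]
tool_rot: [0.004, -0.141, 0.99, -0.002]
force: [0.1, 0.2, 0.8]
gripper_width: 25.6
t4.25 tcp [471.7   1.  115.4] ang 196.2 zax [ 0.009 -0.002 -1.   ] d_tool [1.8 0.  3.3] rz -0.008 F [0.1 0.2 0.8] w 25.6
```

```bash
python3 -m inch '[{"dx":0,"dy":0.001,"dz":0,"rx":0,"ry":0,"rz":0},{"dx":0,"dy":0.001,"dz":0,"rx":0,"ry":0,"rz":0},{"dx":0,"dy":0.001,"dz":0,"rx":0,"ry":0,"rz":0},{"dx":0,"dy":0.001,"dz":0,"rx":0,"ry":0,"rz":0},{"dx":0,"dy":0.001,"dz":0,"rx":0,"ry":0,"rz":0}]'
python3 -c "
from h import *
rel(470,0.5,112,196.7)"
```

```text
t: 4.88
tcp_pos: [470.1, 6.2, 115.2]
tool_rot: [0.004, -0.141, 0.99, -0.002]
force: [-0.1, 0.0, -0.1]
gripper_width: 25.3
t4.88 tcp [470.1   6.2 115.2] ang 196.2 zax [ 0.008 -0.002 -1.   ] d_tool [ 1.7 -5.4  3.2] rz -0.008 F [-0.1  0.  -0.1] w 25.3
```

```bash
python3 -m inch '[{"dx":0,"dy":0.0015,"dz":0,"rx":0,"ry":0,"rz":0.015},{"dx":0,"dy":0.0015,"dz":0,"rx":0,"ry":0,"rz":0.015},{"dx":0,"dy":0.0015,"dz":0,"rx":0,"ry":0,"rz":0.015},{"dx":0,"dy":0.0015,"dz":0,"rx":0,"ry":0,"rz":0.015},{"dx":0,"dy":0.0015,"dz":0,"rx":0,"ry":0,"rz":0.015}]'
python3 - <<'E'
from h import *
rel(470,0.5,112,196.7)
cv2.imwrite("pics/wrist4.png",vision.camera("wrist"))
E
```

```text
t: 5.5
tcp_pos: [469.0, 12.3, 115.3]
tool_rot: [0.005, -0.102, 0.995, -0.003]
force: [1.5, -2.2, -0.7]
gripper_width: 25.5
t5.50 tcp [469.   12.3 115.3] ang 191.7 zax [ 0.01  -0.005 -1.   ] d_tool [  1.4 -11.7   3.4] rz -0.087 F [ 1.5 -2.2 -0.7] w 25.5
```

View pics/wrist4.png

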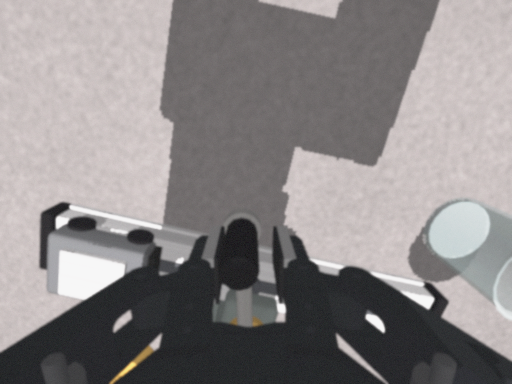

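Contact on the trailing pad, force about 2.6 N. Next I'll sweep along the arc.

```bash
python3 -m inch '[{"dx":-0.0001,"dy":0.0045,"dz":0,"rx":0,"ry":0,"rz":0.05},{"dx":-0.0001,"dy":0.0045,"dz":0,"rx":0,"ry":0,"rz":0.05},{"dx":-0.0001,"dy":0.0045,"dz":0,"rx":0,"ry":0,"rz":0.05},{"dx":-0.0001,"dy":0.0045,"dz":0,"rx":0,"ry":0,"rz":0.05},{"dx":-0.0001,"dy":0.0045,"dz":0,"rx":0,"ry":0,"rz":0.05}]'
cat >> h.py <<'E'
HUB=np.array([557,26.6])
def st(w=None):
    s,R=rel(470,0,115); ya=R[:,1]; f=-s["force"]@ya
    k=s["tcp_pos"][:2]-ya[:2]*(s["gripper_width"]-18)/2
    v=k-HUB; print("push N %.1f radial F %.1f knob"%(f,s["force"]@R[:,0]),k.round(1),"r %.1f ang %.1f"%(np.hypot(*v),np.degrees(np.arctan2(v[1],v[0]))%360))
E
python3 -c "
from h import *
st()"
```

```text
t: 6.18
tcp_pos: [467.8, 35.1, 115.2]
tool_rot: [0.006, 0.027, 1.0, -0.003]
force: [1.0, -3.6, -1.8]
gripper_width: 25.5
t6.17 tcp [467.8  35.1 115.2] ang 176.9 zax [ 0.012 -0.006 -1.   ] d_tool [ -4.1 -34.9   0.5] rz None F [ 1.  -3.6 -1.8] w 25.5
push N 3.5 radial F -1.2 knob [467.6  31.3] r 89.5 ang 177.0
```

```bash
python3 -m inch '[{"dx":-0.0001,"dy":0.0033,"dz":0,"rx":0,"ry":0,"rz":0.037},{"dx":-0.0001,"dy":0.0033,"dz":0,"rx":0,"ry":0,"rz":0.037},{"dx":-0.0001,"dy":0.0033,"dz":0,"rx":0,"ry":0,"rz":0.037},{"dx":-0.0001,"dy":0.0033,"dz":0,"rx":0,"ry":0,"rz":0.037},{"dx":-0.0001,"dy":0.0033,"dz":0,"rx":0,"ry":0,"rz":0.037}]'
python3 -c "
from h import *
st()"
```

```text
t: 6.8
tcp_pos: [470.7, 51.6, 115.1]
tool_rot: [0.006, 0.123, 0.992, -0.003]
force: [0.6, -3.9, -0.8]
gripper_width: 25.1
t6.80 tcp [470.7  51.6 115.1] ang 165.9 zax [ 0.012 -0.008 -1.   ] d_tool [-11.9 -50.2   0.5] rz None F [ 0.6 -3.9 -0.8] w 25.1
push N 3.6 radial F -1.6 knob [469.8  48.1] r 89.8 ang 166.1
```

```bash
python3 -m inch '[{"dx":0,"dy":0.0005,"dz":0,"rx":0,"ry":0,"rz":0.006},{"dx":0,"dy":0.0005,"dz":0,"rx":0,"ry":0,"rz":0.006},{"dx":0,"dy":0.0005,"dz":0,"rx":0,"ry":0,"rz":0.006},{"dx":0,"dy":0.0005,"dz":0,"rx":0,"ry":0,"rz":0.006},{"dx":0,"dy":0.0005,"dz":0,"rx":0,"ry":0,"rz":0.006}]'
python3 -c "
from h import *
st()"
```

```text
t: 7.42
tcp_pos: [471.3, 53.8, 115.1]
tool_rot: [0.007, 0.138, 0.99, -0.003]
force: [1.0, -3.2, -0.3]
gripper_width: 25.5
t7.42 tcp [471.3  53.8 115.1] ang 164.2 zax [ 0.012 -0.008 -1.   ] d_tool [-13.4 -52.1   0.5] rz None F [ 1.  -3.2 -0.3] w 25.5
push N 2.8 radial F -1.8 knob [470.3  50.2] r 89.9 ang 164.8
```

```bash
python3 -m inch '[{"dx":0,"dy":0.0005,"dz":0,"rx":0,"ry":0,"rz":0.006},{"dx":0,"dy":0.0005,"dz":0,"rx":0,"ry":0,"rz":0.006},{"dx":0,"dy":0.0005,"dz":0,"rx":0,"ry":0,"rz":0.006},{"dx":0,"dy":0.0005,"dz":0,"rx":0,"ry":0,"rz":0.006},{"dx":0,"dy":0.0005,"dz":0,"rx":0,"ry":0,"rz":0.006}]'
python3 -c "
from h import *
st()"
```

```text
t: 8.05
tcp_pos: [472.1, 56.3, 115.1]
tool_rot: [0.007, 0.154, 0.988, -0.003]
force: [2.0, -3.7, -0.4]
gripper_width: 25.9
t8.05 tcp [472.1  56.3 115.1] ang 162.3 zax [ 0.012 -0.008 -1.   ] d_tool [-15.1 -54.3   0.5] rz None F [ 2.  -3.7 -0.4] w 25.9
push N 2.9 radial F -3.0 knob [470.9  52.5] r 89.9 ang 163.2
```

```bash
python3 -m inch '[{"dx":0,"dy":0.0005,"dz":0,"rx":0,"ry":0,"rz":0.004},{"dx":0,"dy":0.0005,"dz":0,"rx":0,"ry":0,"rz":0.004},{"dx":0,"dy":0.0005,"dz":0,"rx":0,"ry":0,"rz":0.004},{"dx":0,"dy":0.0005,"dz":0,"rx":0,"ry":0,"rz":0.004},{"dx":0,"dy":0.0005,"dz":0,"rx":0,"ry":0,"rz":0.004}]'
python3 -c "
from h import *
st()"
```

```text
t: 8.68
tcp_pos: [472.9, 58.8, 115.1]
tool_rot: [0.007, 0.164, 0.986, -0.003]
force: [1.7, -3.7, -0.8]
gripper_width: 25.7
t8.68 tcp [472.9  58.8 115.1] ang 161.1 zax [ 0.012 -0.008 -1.   ] d_tool [-16.3 -56.6   0.5] rz None F [ 1.7 -3.7 -0.8] w 25.7
push N 2.9 radial F -2.8 knob [471.7  55.2] r 90.0 ang 161.5
```

```bash
python3 -m inch '[{"dx":0,"dy":0.0004,"dz":0,"rx":0,"ry":0,"rz":0.004},{"dx":0,"dy":0.0004,"dz":0,"rx":0,"ry":0,"rz":0.004},{"dx":0,"dy":0.0004,"dz":0,"rx":0,"ry":0,"rz":0.004},{"dx":0,"dy":0.0004,"dz":0,"rx":0,"ry":0,"rz":0.004},{"dx":0,"dy":0.0004,"dz":0,"rx":0,"ry":0,"rz":0.004}]'
python3 -c "
from h import *
st()"
```

```text
t: 9.3
tcp_pos: [473.6, 60.8, 115.1]
tool_rot: [0.007, 0.175, 0.985, -0.003]
force: [1.0, -4.1, -1.8]
gripper_width: 25.7
t9.30 tcp [473.6  60.8 115.1] ang 159.9 zax [ 0.012 -0.008 -1.   ] d_tool [-17.6 -58.3   0.5] rz None F [ 1.  -4.1 -1.8] w 25.7
push N 3.5 radial F -2.3 knob [472.2  57.2] r 90.1 ang 160.2
```

```bash
python3 -m inch '[{"dx":0,"dy":0.0004,"dz":0,"rx":0,"ry":0,"rz":0.004},{"dx":0,"dy":0.0004,"dz":0,"rx":0,"ry":0,"rz":0.004},{"dx":0,"dy":0.0004,"dz":0,"rx":0,"ry":0,"rz":0.004},{"dx":0,"dy":0.0004,"dz":0,"rx":0,"ry":0,"rz":0.004},{"dx":0,"dy":0.0004,"dz":0,"rx":0,"ry":0,"rz":0.004}]'
python3 -c "
from h import *
st()"
```

```text
t: 9.93
tcp_pos: [474.3, 62.8, 115.0]
tool_rot: [0.007, 0.185, 0.983, -0.003]
force: [1.9, -3.6, -0.2]
gripper_width: 25.5
t9.93 tcp [474.3  62.8 115. ] ang 158.7 zax [ 0.012 -0.008 -1.   ] d_tool [-18.9 -60.    0.5] rz None F [ 1.9 -3.6 -0.2] w 25.5
push N 2.6 radial F -3.0 knob [472.9  59.3] r 90.2 ang 158.7
```

```bash
python3 -m inch '[{"dx":0,"dy":0.0004,"dz":0,"rx":0,"ry":0,"rz":0.004},{"dx":0,"dy":0.0004,"dz":0,"rx":0,"ry":0,"rz":0.004},{"dx":0,"dy":0.0004,"dz":0,"rx":0,"ry":0,"rz":0.004},{"dx":0,"dy":0.0004,"dz":0,"rx":0,"ry":0,"rz":0.004},{"dx":0,"dy":0.0004,"dz":0,"rx":0,"ry":0,"rz":0.004}]'
python3 -c "
from h import *
st()"
```

```text
t: 10.55
tcp_pos: [475.0, 64.7, 115.0]
tool_rot: [0.006, 0.196, 0.981, -0.003]
force: [1.6, -3.8, -0.7]
gripper_width: 25.5
t10.55 tcp [475.   64.7 115. ] ang 157.4 zax [ 0.012 -0.009 -1.   ] d_tool [-20.3 -61.7   0.5] rz None F [ 1.6 -3.8 -0.7] w 25.5
push N 2.9 radial F -2.9 knob [473.5  61.3] r 90.4 ang 157.4
```

```bash
python3 -m inch '[{"dx":0,"dy":0.0004,"dz":0,"rx":0,"ry":0,"rz":0.004},{"dx":0,"dy":0.0004,"dz":0,"rx":0,"ry":0,"rz":0.004},{"dx":0,"dy":0.0004,"dz":0,"rx":0,"ry":0,"rz":0.004},{"dx":0,"dy":0.0004,"dz":0,"rx":0,"ry":0,"rz":0.004},{"dx":0,"dy":0.0004,"dz":0,"rx":0,"ry":0,"rz":0.004}]'
python3 -c "
from h import *
st()"
```

```text
t: 11.18
tcp_pos: [475.5, 66.0, 114.9]
tool_rot: [0.006, 0.206, 0.979, -0.004]
force: [1.1, -5.1, -0.2]
gripper_width: 25.5
t11.18 tcp [475.5  66.  114.9] ang 156.2 zax [ 0.011 -0.01  -1.   ] d_tool [-21.5 -62.6   0.5] rz None F [ 1.1 -5.1 -0.2] w 25.5
push N 4.3 radial F -3.1 knob [474.   62.6] r 90.4 ang 156.6
```

```bash
python3 -m inch '[{"dx":0,"dy":0.0003,"dz":0,"rx":0,"ry":0,"rz":0},{"dx":0,"dy":0.0003,"dz":0,"rx":0,"ry":0,"rz":0},{"dx":0,"dy":0.0003,"dz":0,"rx":0,"ry":0,"rz":0},{"dx":0,"dy":0.0003,"dz":0,"rx":0,"ry":0,"rz":0},{"dx":0,"dy":0.0003,"dz":0,"rx":0,"ry":0,"rz":0}]'
python3 -c "
from h import *
st()"
```

```text
t: 11.8
tcp_pos: [475.5, 66.0, 114.9]
tool_rot: [0.006, 0.206, 0.979, -0.005]
force: [0.6, -6.1, 0.4]
gripper_width: 25.8
t11.80 tcp [475.5  66.  114.9] ang 156.3 zax [ 0.009 -0.013 -1.   ] d_tool [-21.5 -62.6   0.7] rz None F [ 0.6 -6.1  0.4] w 25.8
push N 5.3 radial F -3.0 knob [473.9  62.4] r 90.5 ang 156.7
```

```bash
python3 -m inch '[{"dx":0,"dy":0.0005,"dz":0,"rx":0,"ry":0,"rz":0},{"dx":0,"dy":0.0005,"dz":0,"rx":0,"ry":0,"rz":0},{"dx":0,"dy":0.0005,"dz":0,"rx":0,"ry":0,"rz":0},{"dx":0,"dy":0.0005,"dz":0,"rx":0,"ry":0,"rz":0},{"dx":0,"dy":0.0005,"dz":0,"rx":0,"ry":0,"rz":0}]'
python3 -c "
from h import *
st()"
```

```text
t: 12.42
tcp_pos: [475.5, 66.3, 114.7]
tool_rot: [0.005, 0.205, 0.979, -0.008]
force: [0.1, -4.8, -0.6]
gripper_width: 25.5
t12.43 tcp [475.5  66.3 114.7] ang 156.3 zax [ 0.007 -0.017 -1.   ] d_tool [-21.6 -62.9   0.8] rz None F [ 0.1 -4.8 -0.6] w 25.5
push N 4.3 radial F -2.0 knob [474.   62.8] r 90.6 ang 156.4
```

```bash
python3 -m inch '[{"dx":0,"dy":0.0008,"dz":0,"rx":-0.003,"ry":0,"rz":0},{"dx":0,"dy":0.0008,"dz":0,"rx":-0.003,"ry":0,"rz":0},{"dx":0,"dy":0.0008,"dz":0,"rx":-0.003,"ry":0,"rz":0},{"dx":0,"dy":0.0008,"dz":0,"rx":-0.003,"ry":0,"rz":0},{"dx":0,"dy":0.0008,"dz":0,"rx":-0.003,"ry":0,"rz":0}]'
python3 -c "
from h import *
st()"
```

```text
t: 13.05
tcp_pos: [475.6, 66.8, 114.7]
tool_rot: [0.006, 0.204, 0.979, -0.004]
force: [1.0, -6.5, 1.3]
gripper_width: 25.7
t13.05 tcp [475.6  66.8 114.7] ang 156.4 zax [ 0.009 -0.01  -1.   ] d_tool [-21.6 -63.4   0.3] rz None F [ 1.  -6.5  1.3] w 25.7
push N 5.6 radial F -3.5 knob [474.   63.2] r 90.7 ang 156.2
```

```bash
python3 -m inch '[{"dx":0,"dy":0.0011,"dz":0,"rx":-0.004,"ry":0,"rz":0},{"dx":0,"dy":0.0011,"dz":0,"rx":-0.004,"ry":0,"rz":0},{"dx":0,"dy":0.0011,"dz":0,"rx":-0.004,"ry":0,"rz":0},{"dx":0,"dy":0.0005,"dz":0,"rx":-0.004,"ry":0,"rz":0},{"dx":0,"dy":0.0005,"dz":0,"rx":-0.002,"ry":0,"rz":0}]'
python3 -c "
from h import *
st()"
```

```text
t: 13.68
tcp_pos: [475.5, 66.8, 114.7]
tool_rot: [0.006, 0.203, 0.979, 0.001]
force: [0.2, -5.8, 0.6]
gripper_width: 25.7
t13.68 tcp [475.5  66.8 114.7] ang 156.6 zax [ 0.013 -0.001 -1.   ] d_tool [-21.5 -63.4  -0.2] rz None F [ 0.2 -5.8  0.6] w 25.7
push N 5.2 radial F -2.5 knob [474.   63.2] r 90.7 ang 156.2
```

```bash
python3 -m inch '[{"dx":0,"dy":0.0012,"dz":0,"rx":-0.001,"ry":0,"rz":0},{"dx":0,"dy":0.0012,"dz":0,"rx":-0.001,"ry":0,"rz":0},{"dx":0,"dy":0.0012,"dz":0,"rx":-0.001,"ry":0,"rz":0},{"dx":0,"dy":0.0012,"dz":0,"rx":-0.001,"ry":0,"rz":0},{"dx":0,"dy":0.0012,"dz":0,"rx":-0.001,"ry":0,"rz":0}]'
python3 -c "
from h import *
st()"
```

```text
t: 14.3
tcp_pos: [475.7, 67.5, 114.7]
tool_rot: [0.005, 0.201, 0.98, -0.002]
force: [0.2, -7.6, 1.2]
gripper_width: 25.5
t14.30 tcp [475.7  67.5 114.7] ang 156.8 zax [ 0.01  -0.007 -1.   ] d_tool [-21.4 -64.3   0.1] rz None F [ 0.2 -7.6  1.2] w 25.5
push N 6.9 radial F -3.2 knob [474.2  64. ] r 90.9 ang 155.7
```

```bash
python3 -m inch '[{"dx":0,"dy":0.0018,"dz":0,"rx":-0.003,"ry":0,"rz":0},{"dx":0,"dy":0.0018,"dz":0,"rx":-0.003,"ry":0,"rz":0},{"dx":0,"dy":0.0018,"dz":0,"rx":-0.003,"ry":0,"rz":0},{"dx":0,"dy":0.0018,"dz":0,"rx":-0.003,"ry":0,"rz":0},{"dx":0,"dy":0.0018,"dz":0,"rx":-0.003,"ry":0,"rz":0}]'
python3 -c "
from h import *
st()"
```

```text
t: 14.92
tcp_pos: [475.8, 68.5, 114.4]
tool_rot: [0.005, 0.198, 0.98, -0.003]
force: [-0.6, -10.3, 2.3]
gripper_width: 25.6
t14.93 tcp [475.8  68.5 114.4] ang 157.1 zax [ 0.008 -0.008 -1.   ] d_tool [-21.3 -65.3  -0.1] rz None F [ -0.6 -10.3   2.3] w 25.6
push N 9.7 radial F -3.5 knob [474.3  65. ] r 91.2 ang 155.1
```

```bash
python3 -m inch '[{"dx":0,"dy":0.0022,"dz":0,"rx":-0.004,"ry":0,"rz":0},{"dx":0,"dy":0.0022,"dz":0,"rx":-0.004,"ry":0,"rz":0},{"dx":0,"dy":0.0022,"dz":0,"rx":-0.004,"ry":0,"rz":0},{"dx":0,"dy":0.0022,"dz":0,"rx":-0.004,"ry":0,"rz":0},{"dx":0,"dy":0.0022,"dz":0,"rx":-0.004,"ry":0,"rz":0}]'
python3 -c "
from h import *
st()"
```

```text
t: 15.55
tcp_pos: [475.8, 69.2, 114.2]
tool_rot: [0.004, 0.195, 0.981, -0.004]
force: [-0.9, -11.8, 2.4]
gripper_width: 25.8
t15.55 tcp [475.8  69.2 114.2] ang 157.5 zax [ 0.006 -0.009 -1.   ] d_tool [-21.1 -66.2  -0.2] rz None F [ -0.9 -11.8   2.4] w 25.8
push N 11.2 radial F -3.7 knob [474.3  65.6] r 91.4 ang 154.7
```

```bash
python3 -m inch '[{"dx":0,"dy":0.0025,"dz":0,"rx":-0.004,"ry":0,"rz":0.001},{"dx":0,"dy":0.0025,"dz":0,"rx":-0.004,"ry":0,"rz":0.001},{"dx":0,"dy":0.0025,"dz":0,"rx":-0.004,"ry":0,"rz":0.001},{"dx":0,"dy":0.0025,"dz":0,"rx":-0.004,"ry":0,"rz":0.001},{"dx":0,"dy":0.0025,"dz":0,"rx":-0.004,"ry":0,"rz":0.001}]'
python3 -c "
from h import *
st()"
```

```text
t: 16.18
tcp_pos: [475.8, 69.7, 114.0]
tool_rot: [0.003, 0.193, 0.981, -0.006]
force: [-0.7, -12.8, 2.7]
gripper_width: 25.4
t16.18 tcp [475.8  69.7 114. ] ang 157.7 zax [ 0.002 -0.014 -1.   ] d_tool [-21.1 -66.7  -0.1] rz None F [ -0.7 -12.8   2.7] w 25.4
push N 12.1 radial F -4.2 knob [474.4  66.3] r 91.7 ang 154.3
```

```bash
python3 -m inch '[{"dx":0,"dy":0.0027,"dz":0,"rx":-0.005,"ry":0,"rz":0.001},{"dx":0,"dy":0.0027,"dz":0,"rx":-0.005,"ry":0,"rz":0.001},{"dx":0,"dy":0.0027,"dz":0,"rx":-0.005,"ry":0,"rz":0.001},{"dx":0,"dy":0.0027,"dz":0,"rx":-0.005,"ry":0,"rz":0.001},{"dx":0,"dy":0.0027,"dz":0,"rx":-0.005,"ry":0,"rz":0.001}]'
python3 -c "
from h import *
st()"
```

```text
t: 16.8
tcp_pos: [475.7, 70.1, 113.8]
tool_rot: [0.002, 0.191, 0.982, -0.008]
force: [-1.2, -13.3, 3.2]
gripper_width: 25.5
t16.80 tcp [475.7  70.1 113.8] ang 158.0 zax [ 0.    -0.015 -1.   ] d_tool [-21.  -67.1  -0.1] rz None F [ -1.2 -13.3   3.2] w 25.5
push N 12.8 radial F -4.0 knob [474.3  66.6] r 91.9 ang 154.2
```

```bash
python3 -m inch '[{"dx":0,"dy":0.0027,"dz":0,"rx":-0.005,"ry":0,"rz":0.001},{"dx":0,"dy":0.0027,"dz":0,"rx":-0.005,"ry":0,"rz":0.001},{"dx":0,"dy":0.0027,"dz":0,"rx":-0.005,"ry":0,"rz":0.001},{"dx":0,"dy":0.0027,"dz":0,"rx":-0.005,"ry":0,"rz":0.001},{"dx":0,"dy":0.0027,"dz":0,"rx":-0.005,"ry":0,"rz":0.001}]'
python3 -c "
from h import *
st()"
```

```text
t: 17.42
tcp_pos: [475.6, 70.2, 113.8]
tool_rot: [0.001, 0.189, 0.982, -0.009]
force: [-1.5, -12.9, 3.2]
gripper_width: 25.8
t17.43 tcp [475.6  70.2 113.8] ang 158.2 zax [-0.002 -0.018 -1.   ] d_tool [-20.8 -67.2   0.1] rz None F [ -1.5 -12.9   3.2] w 25.8
push N 12.6 radial F -3.4 knob [474.2  66.6] r 92.0 ang 154.2
```

```bash
python3 -m inch '[{"dx":0,"dy":0.0029,"dz":0,"rx":-0.006,"ry":0,"rz":0.002},{"dx":0,"dy":0.0029,"dz":0,"rx":-0.006,"ry":0,"rz":0.002},{"dx":0,"dy":0.0029,"dz":0,"rx":-0.006,"ry":0,"rz":0.002},{"dx":0,"dy":0.0029,"dz":0,"rx":-0.006,"ry":0,"rz":0.002},{"dx":0,"dy":0.0029,"dz":0,"rx":-0.006,"ry":0,"rz":0.002}]'
python3 -c "
from h import *
st()"
```

```text
t: 18.05
tcp_pos: [475.7, 70.5, 113.7]
tool_rot: [0.0, 0.189, 0.982, -0.008]
force: [-1.4, -14.9, 3.1]
gripper_width: 25.6
t18.05 tcp [475.7  70.5 113.7] ang 158.2 zax [-0.003 -0.017 -1.   ] d_tool [-21.  -67.5  -0.1] rz None F [ -1.4 -14.9   3.1] w 25.6
push N 14.4 radial F -4.2 knob [474.2  66.9] r 92.1 ang 154.0
```

```bash
python3 -m inch '[{"dx":0,"dy":0.0029,"dz":0,"rx":-0.006,"ry":0,"rz":0.002},{"dx":0,"dy":0.0029,"dz":0,"rx":-0.006,"ry":0,"rz":0.002},{"dx":0,"dy":0.0029,"dz":0,"rx":-0.006,"ry":0,"rz":0.002},{"dx":0,"dy":0.0029,"dz":0,"rx":-0.006,"ry":0,"rz":0.002},{"dx":0,"dy":0.0029,"dz":0,"rx":-0.006,"ry":0,"rz":0.002}]'
python3 -c "
from h import *
st()"
```

```text
t: 18.68
tcp_pos: [475.7, 70.5, 113.7]
tool_rot: [-0.0, 0.189, 0.982, -0.008]
force: [-1.8, -13.4, 2.2]
gripper_width: 25.7
t18.68 tcp [475.7  70.5 113.7] ang 158.2 zax [-0.004 -0.016 -1.   ] d_tool [-21.  -67.6  -0.1] rz None F [ -1.8 -13.4   2.2] w 25.7
push N 13.1 radial F -3.3 knob [474.2  66.9] r 92.1 ang 154.0
```

```bash
python3 -m inch '[{"dx":0,"dy":0.0029,"dz":0,"rx":-0.006,"ry":0,"rz":0.002},{"dx":0,"dy":0.0029,"dz":0,"rx":-0.006,"ry":0,"rz":0.002},{"dx":0,"dy":0.0029,"dz":0,"rx":-0.006,"ry":0,"rz":0.002},{"dx":0,"dy":0.0029,"dz":0,"rx":-0.006,"ry":0,"rz":0.002},{"dx":0,"dy":0.0029,"dz":0,"rx":-0.006,"ry":0,"rz":0.002}]'
python3 -c "
from h import *
st()"
```

```text
t: 19.3
tcp_pos: [475.6, 70.5, 113.6]
tool_rot: [-0.001, 0.19, 0.982, -0.008]
force: [-1.5, -14.4, 2.8]
gripper_width: 25.7
t19.30 tcp [475.6  70.5 113.6] ang 158.1 zax [-0.005 -0.016 -1.   ] d_tool [-21.1 -67.5  -0.2] rz None F [ -1.5 -14.4   2.8] w 25.7
push N 14.0 radial F -4.0 knob [474.1  66.9] r 92.2 ang 154.0
```

The load held at about 13 to 14 N for over 2 s with the position steady. Now I'll unload.

```bash
python3 -m inch '[{"dx":0,"dy":0.0015,"dz":0,"rx":0,"ry":0,"rz":0},{"dx":0,"dy":0,"dz":0,"rx":0,"ry":0,"rz":0},{"dx":0,"dy":-0.0005,"dz":0,"rx":0,"ry":0,"rz":0},{"dx":0,"dy":-0.0005,"dz":0,"rx":0,"ry":0,"rz":0},{"dx":0,"dy":-0.0005,"dz":0,"rx":0,"ry":0,"rz":0}]'
python3 -c "
from h import *
st()"
```

```text
t: 19.92
tcp_pos: [474.4, 66.2, 114.4]
tool_rot: [-0.001, 0.189, 0.982, -0.012]
force: [0.5, -3.5, 0.2]
gripper_width: 25.3
t19.93 tcp [474.4  66.2 114.4] ang 158.2 zax [-0.007 -0.023 -1.   ] d_tool [-20.5 -63.1   0.9] rz None F [ 0.5 -3.5  0.2] w 25.3
push N 3.1 radial F -1.8 knob [473.   62.8] r 91.4 ang 156.7
```

```bash
python3 -m inch '[{"dx":0,"dy":-0.0007,"dz":0,"rx":0,"ry":0,"rz":0},{"dx":0,"dy":-0.0007,"dz":0,"rx":0,"ry":0,"rz":0},{"dx":0,"dy":-0.0007,"dz":0,"rx":0,"ry":0,"rz":0},{"dx":0,"dy":-0.0007,"dz":0,"rx":0,"ry":0,"rz":0},{"dx":0,"dy":0,"dz":0,"rx":0,"ry":0,"rz":0}]'
python3 - <<'E'
from h import *
st()
cv2.imwrite("pics/wrist5.png",vision.camera("wrist"))
E
```

```text
t: 20.55
tcp_pos: [472.4, 65.3, 114.1]
tool_rot: [-0.003, 0.19, 0.982, -0.011]
force: [-0.8, -0.8, -0.1]
gripper_width: 25.6
t20.55 tcp [472.4  65.3 114.1] ang 158.1 zax [-0.009 -0.02  -1.   ] d_tool [-22.1 -61.5   0.4] rz None F [-0.8 -0.8 -0.1] w 25.6
push N 1.1 radial F 0.4 knob [471.   61.8] r 92.9 ang 157.8
```

View pics/wrist5.png

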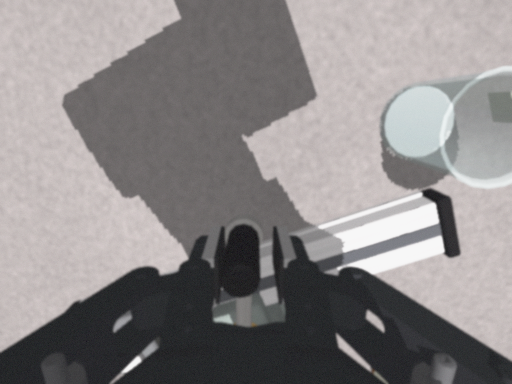

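Unloaded. The post still sits close to the left pad, so I'll centre the jaws, open them and lift.

```bash
python3 -m inch '[{"dx":0,"dy":-0.001,"dz":0,"rx":0,"ry":0,"rz":0},{"dx":0,"dy":-0.001,"dz":0,"rx":0,"ry":0,"rz":0},{"dx":0,"dy":-0.001,"dz":0,"rx":0,"ry":0,"rz":0},{"dx":0,"dy":0,"dz":0,"rx":0,"ry":0,"rz":0},{"dx":0,"dy":0,"dz":0,"rx":0,"ry":0,"rz":0}]'
python3 -c "
from h import *
st()"
python3 -m inch '[{"dx":0,"dy":0,"dz":0,"rx":0,"ry":0,"rz":0},{"dx":0,"dy":0,"dz":0,"rx":0,"ry":0,"rz":0},{"dx":0,"dy":0,"dz":0,"rx":0,"ry":0,"rz":0},{"dx":0,"dy":0,"dz":0,"rx":0,"ry":0,"rz":0},{"dx":0,"dy":0,"dz":0,"rx":0,"ry":0,"rz":0}]' 0
python3 - <<'E'
from h import *
st()
cv2.imwrite("pics/wrist6.png",vision.camera("wrist"))
E
```

```text
t: 21.22
tcp_pos: [471.1, 62.6, 114.1]
tool_rot: [-0.003, 0.19, 0.982, -0.01]
force: [0.6, -0.8, -0.0]
gripper_width: 25.8
t21.23 tcp [471.1  62.6 114.1] ang 158.1 zax [-0.01  -0.019 -1.   ] d_tool [-22.3 -58.5   0.3] rz None F [ 0.6 -0.8 -0. ] w 25.8
push N 0.6 radial F -0.8 knob [469.6  59. ] r 93.2 ang 159.7
t: 21.85
tcp_pos: [471.2, 62.6, 114.1]
tool_rot: [-0.003, 0.19, 0.982, -0.01]
force: [0.2, 0.2, -0.5]
gripper_width: 42.9
t21.85 tcp [471.2  62.6 114.1] ang 158.1 zax [-0.01  -0.019 -1.   ] d_tool [-22.3 -58.6   0.3] rz None F [ 0.2  0.2 -0.5] w 42.9
push N -0.3 radial F -0.1 knob [466.6  51.1] r 93.7 ang 164.8
```

View pics/wrist6.png

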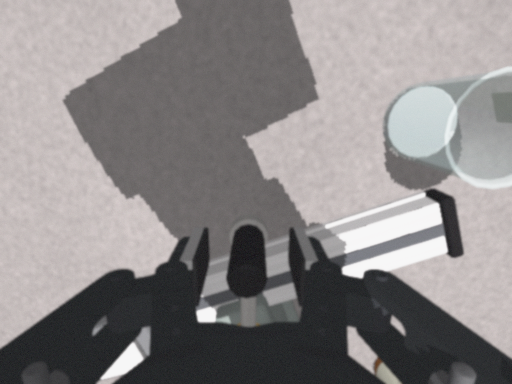

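The post is free and centred at px (247,262), between the pads. Next I'll lift straight up and clear to the side.

```bash
python3 -m inch '[{"dx":0,"dy":0,"dz":-0.015,"rx":0,"ry":0,"rz":0},{"dx":0,"dy":0,"dz":-0.025,"rx":0,"ry":0,"rz":0},{"dx":0,"dy":0,"dz":-0.03,"rx":0,"ry":0,"rz":0},{"dx":0,"dy":0,"dz":-0.03,"rx":0,"ry":0,"rz":0},{"dx":0,"dy":0,"dz":0,"rx":0,"ry":0,"rz":0}]'
python3 -m inch '[{"dx":0.03,"dy":0.03,"dz":0,"rx":0,"ry":0,"rz":0},{"dx":0.03,"dy":0.03,"dz":0,"rx":0,"ry":0,"rz":0},{"dx":0.03,"dy":0.03,"dz":0,"rx":0,"ry":0,"rz":0},{"dx":0.03,"dy":0.03,"dz":0,"rx":0,"ry":0,"rz":0},{"dx":0,"dy":0.03,"dz":0,"rx":0,"ry":0,"rz":0}]'
python3 -m inch '[{"dx":0.0,"dy":0.04,"dz":0,"rx":0,"ry":0,"rz":0},{"dx":0.0,"dy":0.04,"dz":0,"rx":0,"ry":0,"rz":0},{"dx":0.0,"dy":0.04,"dz":0,"rx":0,"ry":0,"rz":0},{"dx":0.0,"dy":0.0,"dz":0,"rx":0,"ry":0,"rz":0},{"dx":0,"dy":0.0,"dz":0,"rx":0,"ry":0,"rz":0}]'
python3 - <<'E'
from h import *
im=vision.camera("top")
cv2.imwrite("pics/top7.png",cv2.resize(im[130:275,180:360],None,fx=4.1,fy=4.1,interpolation=cv2.INTER_CUBIC))
cv2.imwrite("pics/side7.png",vision.camera("side"))
E
```

```text
t: 22.52
tcp_pos: [471.7, 64.5, 216.3]
tool_rot: [-0.004, 0.19, 0.982, -0.011]
force: [-0.0, -0.3, -1.1]
gripper_width: 42.8
t: 23.15
tcp_pos: [411.9, 250.6, 207.8]
tool_rot: [-0.007, 0.192, 0.981, -0.013]
force: [1.2, -0.4, 0.4]
gripper_width: 42.9
t: 23.78
tcp_pos: [455.0, 364.8, 196.3]
tool_rot: [-0.011, 0.191, 0.981, -0.018]
force: [0.4, 0.2, -0.3]
gripper_width: 42.9
```

View pics/top7.png

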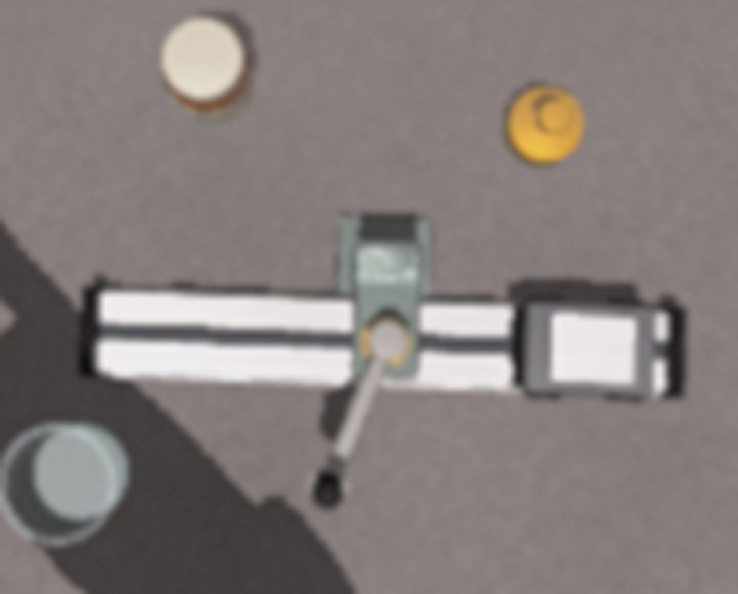

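View pics/side7.png

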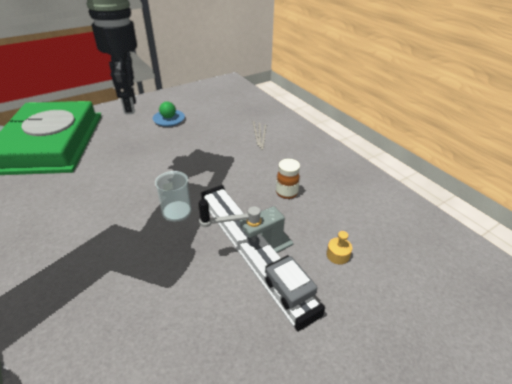

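The arm is clear. The knob top is at zoom px (328,487) and the cap at (389,339), and the bystanders haven't moved. I'll check the handle angle now.

Run:
```python
from h import *
T=lambda x,y:(x/4.1+180-.4,y/4.1+130-.4)
k=onz("top",T(328,487),151);h=onz("top",T(389,339),116);v=k-h;print(k,h,np.degrees(np.arctan2(v[1],v[0]))%360)
a=cv2.imread("pics/top0.png");
s0=cv2.imread("pics/side0.png");s7=cv2.imread("pics/side7.png")
for nm,(x0,x1,y0,y1) in dict(beaker=(150,195,168,222),jar=(272,305,155,200),weight=(322,358,228,268)).items():
    g0=np.float32(cv2.cvtColor(s0[y0:y1,x0:x1],6));g7=np.float32(cv2.cvtColor(s7[y0:y1,x0:x1],6));print(nm,"shift px",cv2.phaseCorrelate(g0,g7))
s=manip.read_state();print(s["force"],abs(s["dq"]).max())
manip.sign_off()
```

```text
[475.71305356  60.01849398 151.        ] [556.19488571  25.80171415 116.        ] 156.96727175197026
beaker shift px ((0.22946531139213633, 0.3293867216313586), 0.6059995190106302)
jar shift px ((0.020610039372716216, 0.4438640549151174), 1.01289149419761)
weight shift px ((0.020114217272901413, 0.03879114977627296), 0.9458253377013737)
[-1.07048407 -0.4077331  -0.61951921] 0.010598243449046231
the job is handed in; nothing more can be done
```

I turned the handle home and proved it under load, then handed the job in at about 24 s; no verdict was reported.

- **Turning:** I caged the knob loosely between the pads and pushed it clockwise along its arc. The drag was about 3 N until the screw came up tight.
- **Load:** I raised the load in small steps. The readings were 12.6 to 14.4 N (about 1.2 N m) for about 2.5 s, with the knob holding steady. The highest reading was 14.4 N, about 1.3 N m.
- **Release:** I took the load off, opened the jaws with the post centred between them, and lifted straight up and clear. The wrist force was back to noise level.

**Last checks:**
- **Handle angle:** In the top view the handle is at about 157.0°, against the 158.7° I estimated for home from the rail direction. The 1.7° gap lies on the tight side. I put it down to picture error of a degree or two, but the thread cannot be seen directly. It showed no sign of slipping while loaded.
- **Bystanders:** The beaker, jar and weight shifted by less than 0.5 px in the side view, so they have not moved.
- **Knob flex:** The tool moved further per newton under load than the quoted 0.25 mm (about 0.4 mm). I took the extra to be give in the fingers and wrist, and set the load by the measured force instead.

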